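# Photograph the stained samples with the bench camera

## Task

Move every sample tray from the grey mat to the white stage, each lying flat and wholly on it, and use the ball-ended handle to swivel and tilt the bench camera so that it looks straight at the middle of the stage. Then, with the trays in place and the camera aimed, take the stylus and press the recessed button of the trigger box right down with it for a moment, put the stylus back upright in its holder, return the trays to the mat, each flat and wholly on it, and tilt the camera level again, still facing the stage. Keep the trays upright and leave the bottle, the beaker and the screw cap where they stand.

Things in the scene. Friction and masses are not known exactly. Their poses are not given: they have to be found in the camera images.
- tray1: shallow clear plastic sample tray filled almost to its rim by a firm dark blue stained block, 60 (x) x 44 (y) x 22 mm, 40 to 85 g, solid outside; origin at the centre of its underside, z up. Two or three such trays are out; absent ones read None
- tray2: shallow clear plastic sample tray filled almost to its rim by a firm dark blue stained block, 60 (x) x 44 (y) x 22 mm, 40 to 85 g, solid outside; origin at the centre of its underside, z up. Two or three such trays are out; absent ones read None
- tray3: shallow clear plastic sample tray filled almost to its rim by a firm dark blue stained block, 60 (x) x 44 (y) x 22 mm, 40 to 85 g, solid outside; origin at the centre of its underside, z up. Two or three such trays are out; absent ones read None
- stage: fixed flat white plate, 120 (x) x 220 (y) x 8 mm thick, with a black cross in the middle; origin at the centre of its underside. It has room for three trays side by side along its y, each tray's long side along y
- mat: fixed flat grey mat, 270 (x) x 120 (y) x 3 mm thick, on which the trays start in a row along its x; origin at the centre of its underside
- stage_mid (a point): middle of the stage's top face (on the cross), 8 mm above the bench
- pan (a joint): swivel of the bench camera about its upright column, rad, counter-clockwise from above; range -1.5 to 1.5; stays where it is left (about 1.7 N at the handle's ball moves it)
- tilt (a joint): tilt of the camera about a level axis through its pivot, rad: 0 = looking level, positive = looking down (the ball of the rear handle then rises); range -0.05 to 1.1; stays where it is left, equally stiff
- pivot (a point): point where the camera's swivel and tilt axes cross, 200 mm above the bench, on the column (24 mm across, on a fixed grey disc 116 mm across and 18 mm high); x axis = level viewing direction
- lens (a point): front of the camera's lens, 85 mm ahead of the pivot; x axis = line of sight, which passes through pivot, lens and ball. The white camera body (85 x 48 x 44 mm) reaches from 31 mm behind to 55 mm ahead of the pivot, the lens barrel is 34 mm across
- knob (a point): centre of the bare metal ball, 32 mm across, at the end of the camera's rear handle, 150 mm behind the pivot on the line of sight; the handle's rod is 10 mm thick. The ball can be pinched from above and led around the pivot: it then sets swivel and tilt together
- stylus: loose press tool, 121 mm long, 50 g, origin at the tip, z up along it: steel tip 7 mm across and 22 mm long, shaft 12 mm across up to 60 mm, flange 34 mm across from 60 to 66 mm, square grip 16 x 16 mm from 66 to 121 mm (sides along its x and y). It starts upright in its holder, the flange resting on the holder's top, so that the tip is 10 mm above the bench
- holder: fixed grey block 60 x 60 x 70 mm high with a square hole 20 x 20 mm, 66 mm deep, in the middle of its top; origin at the centre of its underside
- button_mouth (a point): centre of the round hole (17 mm across) in the top face of the fixed grey trigger box (85 x 75 x 45 mm high). In the hole, 6 mm below the face, lies the top of a white push button 13 mm across
- reagent: bystander: brown bottle 52 mm across, 110 mm high; origin under its centre
- beaker: bystander: glass beaker 66 mm across, 85 mm high; origin under its centre
- cap: bystander: white screw cap 38 mm across, 28 mm high; origin under its centre
- button (a joint): travel of the white button at the bottom of the hole, m: 0 = up, 0.005 = fully down. It springs straight down 5 mm, 1 N at first, 3.5 N at the bottom; 0.003 or more counts as pressed
Things that resemble listed ones, but are neither listed nor needed, are in the scene too. What is shaped like the tray1 but red is not meant. Leave any orange look-alike of the holder alone.

How it is judged:
By the outcome, as a careful person would: the job done as asked, in the order asked, and still so for the second after the job is handed in, with the robot touching nothing.
Of tray1, tray2, tray3 only 2 to 3 are there at a start; the rules pass over those that are not, and their reading is None.
At some moment in a run one of tray1, tray2, tray3 may be knocked a few centimetres aside while the robot is not near it.
It also fails if it takes over 210 s, if anything falls off the work surface, if the arm or the gripper's body presses on something with over 40 N, if the wrist force passes 120 N, or if a joint passes its speed limit or range.

## Robot

A 7-joint arm with a two-finger parallel gripper is mounted at the origin on the work surface. World frame = base frame: x ahead of the robot, y to its left, z up, the work surface at z = 0. Lengths are in m, angles in rad, forces in N, time in s.
With the tool pointing down it reaches from about 0.425 to 0.925 m from the base axis. Payload 6.8 kg.
Tool frame: the origin (TCP) lies on the front face of the gripper's body, between the roots of the fingers; the fingertips stand 73 mm ahead of it and the grasp point (between the pads) lies 54 mm ahead of it (env.nose_length is the distance from the TCP to the fingertips, in m); z points along the fingers, y is the direction in which the jaws open and shut (so a half turn about z gives the same grasp; the last joint's range is limited). The gripper opens to 85 mm and grips with 20 to 120 N. Pads are 22 mm wide; open, the fingers measure 114 mm over their backs; the gripper's body (76 mm by 85 mm) begins 54 mm behind the grasp point. The pads swing forward as they close: fully open they stand 13 mm farther back than shut.
Start: joints at [-1.329, 0.477, 0.022, 1.555, -0.011, 1.109, -0.083], TCP at [0.231, 0.634, 0.304] pointing down, gripper open.
Joint ranges: [-2.96, 2.96], [-0.34, 2.1], [-1.41, 1.46], [0.24, 2.44], [-1.37, 4.51], [0.17, 1.92], [-2.96, 2.96]. Speed limits (rad/s): [2.39, 2.39, 3.14, 3.14, 3.14, 3.14, 3.14].

## Interface

Orientations are given as a unit quaternion [w, x, y, z].
In Python, from cell import env, kin, camera, calibration, job gives the robot as it stands. The module is installed in compiled form; this text tells all that it offers. Calls block until the motion is done:
- env.reach(position, orientation): joint-space move of the TCP to a pose.
- env.movel(position, velocity=0.15, rot=None, stop_force=None): straight line of the TCP; rot=None keeps the orientation; velocity is the mean speed in m/s. With stop_force (N) it stops when the force on the tool has changed by that much, and returns True; else False.
- env.goto_joints(angles): joint-space move.
- env.grip(opening, f_grip=None): finger opening in m; f_grip is the grip in N (None keeps the last); returns when the fingers have stopped.
- env.dwell(seconds).
- kin.inverse_kinematics(position, orientation): joint angles nearest the present ones, or None.
- env.get_state(): the state.
- camera(name): name is "side" or "top" or "wrist"; returns (picture, depth): 420x560x3 uint8, blue, green, red; 420x560 float32, m along the optical axis (not along the pixel's ray), 0 where there is no reading.
- calibration(name): a dict with "fx", "fy", "cx", "cy" (pixels), "k1" (the pictures are not rectified: a ray, as slopes to the right and down, at radius r is drawn at 1 + k1 r^2 times it, then the intrinsics apply), "rvec" (rotation vector, rad) and "tvec" (3), from world to camera coordinates, as OpenCV has them. Camera axes: x right, y down, z forward; pixel columns grow to the right and rows downward; lengths in m; the calibration is good to about 2 mm. A picture is of the moment at which its call begins: read the wrist's pose just before it. calibration takes no time and is no camera call; for the wrist camera it gives the pose at the moment of the call.
A pose or a line that the arm cannot do raises env.PlanningError and nothing moves.
- job.job_done(): hands the job in, once; it reports no verdict.
The state is a dict: "time": time; "qpos": joint angles; "joint_velocities": joint speeds; "joint_torque": joint torques, N m; "tcp_pos": TCP position; "orientation": TCP orientation; "force": force on the tool from outside, world axes, zero at the start; "torque": the same for the moment, N m; "opening": finger opening in m.
Only numpy, scipy, OpenCV 4.12 (cv2) and the standard library are available. Lean on these libraries where they do the work, as an engineer would, in place of code of your own. Each camera call takes 0.05 s, during which the arm holds its last target.

## Working session

There is one attempt and no reset: what is moved stays moved. The work goes in short steps, each a Python script; the robot and the scene stay as the last script left them, time stands still between calls to the robot, and variables do not carry over. Pictures are saved under pics/ and viewed, and the job is handed in when it is done.

```bash
mkdir -p pics; ls; python3 - <<'E'
from cell import env, kin, camera, calibration, job
import cv2, numpy as np
for n in ("side","top","wrist"):
    c=calibration(n); print(n,{k:np.round(v,4).tolist() for k,v in c.items()})
    im,d=camera(n); cv2.imwrite(f"pics/a_{n}.png",im); np.save(f"pics/a_{n}.npy",d)
s=env.get_state(); print({k:np.round(v,3).tolist() for k,v in s.items()})
E
```

```text
pics
side {'fx': 500.5328, 'fy': 500.5328, 'cx': 279.3219, 'cy': 208.6608, 'k1': -0.1006, 'rvec': [0.4136, -2.534, 1.4975], 'tvec': [0.5628, 0.2207, 1.243]}
top {'fx': 457.56, 'fy': 457.56, 'cx': 273.631, 'cy': 210.8791, 'k1': -0.0111, 'rvec': [2.1448, -2.0426, 0.242], 'tvec': [-0.0391, 0.6202, 1.3722]}
wrist {'fx': 328.3835, 'fy': 328.3835, 'cx': 281.2281, 'cy': 202.9297, 'k1': -0.0254, 'rvec': [-2.3488, -1.6444, -0.2617], 'tvec': [-0.6736, -0.043, 0.3804]}
{'time': 0.15, 'qpos': [-1.329, 0.478, 0.022, 1.556, -0.011, 1.109, -0.083], 'joint_velocities': [-0.001, -0.0, -0.0, -0.003, 0.001, 0.0, 0.0], 'joint_torque': [0.002, -59.692, 1.61, -28.149, 0.013, 0.007, -0.0], 'tcp_pos': [0.231, 0.634, 0.303], 'orientation': [-0.0, 0.174, 0.985, -0.001], 'force': [-0.178, 0.6, -0.088], 'torque': [0.012, -0.06, -0.035], 'opening': 0.085}
```

View pics/a_top.png

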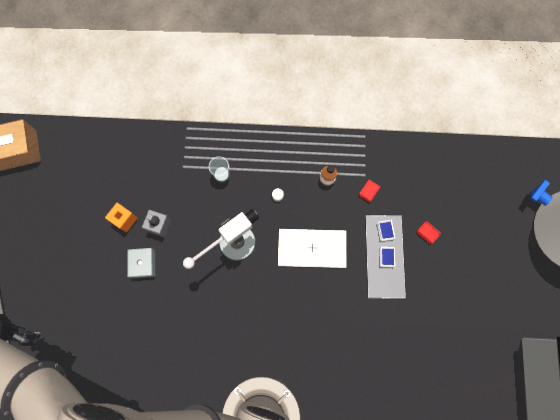

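View pics/a_side.png

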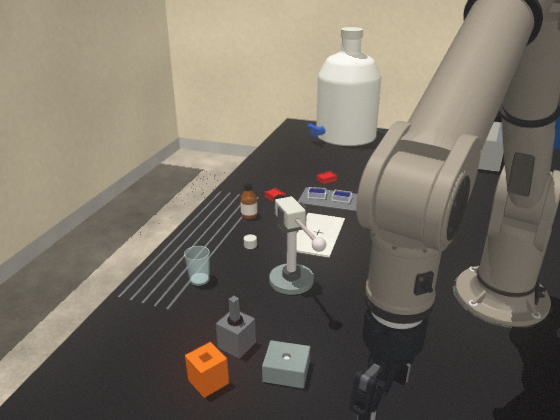

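View pics/a_wrist.png

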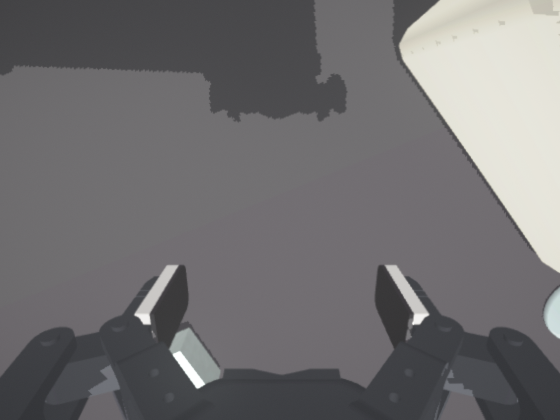

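Top view: two blue trays at (386,231) and (388,257) on the grey mat. The red ones at (370,191) and (429,233) are look-alikes. The grey holder with the stylus is at (155,222) and its orange look-alike at (121,217). The trigger box is at (140,263), the camera ball at (188,263), the stage cross at (312,248).

```bash
cat > h.py <<'E'
from cell import env, kin, camera, calibration, job
import cv2, numpy as np
from scipy.spatial.transform import Rotation as R
def ray(c,u,v):
    xd=(u-c['cx'])/c['fx']; yd=(v-c['cy'])/c['fy']; x,y=xd,yd
    for _ in range(20):
        f=1+c['k1']*(x*x+y*y); x,y=xd/f,yd/f
    Rm=cv2.Rodrigues(np.array(c['rvec'],float))[0]; t=np.array(c['tvec'],float).ravel()
    return Rm.T@np.array([x,y,1.]), -Rm.T@t      # depth-scaled direction, origin
def onz(c,u,v,z):
    d,o=ray(c,u,v); return o+d*(z-o[2])/d[2]
def atd(c,u,v,dep):
    d,o=ray(c,u,v); return o+d*dep
def proj(c,P):
    Rm=cv2.Rodrigues(np.array(c['rvec'],float))[0]; p=Rm@np.array(P,float)+np.array(c['tvec'],float).ravel()
    x,y=p[0]/p[2],p[1]/p[2]; f=1+c['k1']*(x*x+y*y)
    return np.array([c['fx']*x*f+c['cx'],c['fy']*y*f+c['cy']])
def crop(im,u0,v0,u1,v1,s,fn):
    cv2.imwrite('pics/'+fn,cv2.resize(im[v0:v1,u0:u1],None,fx=s,fy=s,interpolation=cv2.INTER_CUBIC))
def down(yaw):
    "tool z down, tool y (jaw axis) at angle yaw from world y... jaw dir = (−sin, cos)"
    # columns: y=jaw, z=-Z, x = y×z
    y=np.array([-np.sin(yaw),np.cos(yaw),0]); z=np.array([0,0,-1.]); x=np.cross(y,z)
    q=R.from_matrix(np.column_stack([x,y,z])).as_quat(); return np.array([q[3],q[0],q[1],q[2]])
def st():
    s=env.get_state(); print('t %.1f'%s['time'],'tcp',np.round(s['tcp_pos'],4),'F',np.round(s['force'],1),'op %.4f'%s['opening'],'q',np.round(s['qpos'],2)); return s
E
python3 - <<'E'
from h import *
im=cv2.imread('pics/a_top.png'); d=np.load('pics/a_top.npy'); c=calibration('top')
for n,u,v in [('tray',386,231),('tray',388,257),('mat',388,285),('holder',145,215),('box',132,270),('ball',188,263),('cross',312,248),('bottle',328,172),('beaker',220,170),('cap',278,195),('disc',243,255),('camtop',236,230)]:
    print(n,np.round(atd(c,u,v,d[v,u]),3))
crop(im,80,180,280,300,4,'b1.png'); crop(im,260,150,460,310,4,'b2.png')
print([np.round(onz(c,*p,0.003),3) for p in [(366,216),(401,215),(405,297),(369,298)]])
print([np.round(onz(c,*p,0.008),3) for p in [(279,230),(346,231),(347,267),(278,265)]])
E
```

```text
tray [ 0.584 -0.375  0.024]
tray [ 0.5   -0.381  0.024]
mat [ 0.412 -0.384  0.006]
holder [ 0.604  0.418 -0.001]
box [0.416 0.425 0.046]
ball [0.428 0.219 0.217]
cross [ 0.52  -0.138  0.007]
bottle [ 0.754 -0.176  0.089]
beaker [0.771 0.18  0.006]
cap [ 0.686 -0.02   0.03 ]
disc [0.485 0.083 0.017]
camtop [0.526 0.092 0.222]
[array([ 0.636, -0.314,  0.003]), array([ 0.645, -0.43 ,  0.003]), array([ 0.377, -0.439,  0.003]), array([ 0.369, -0.324,  0.003])]
[array([ 0.574, -0.029,  0.008]), array([ 0.581, -0.248,  0.008]), array([ 0.463, -0.253,  0.008]), array([ 0.459, -0.031,  0.008])]
```

View pics/b1.png

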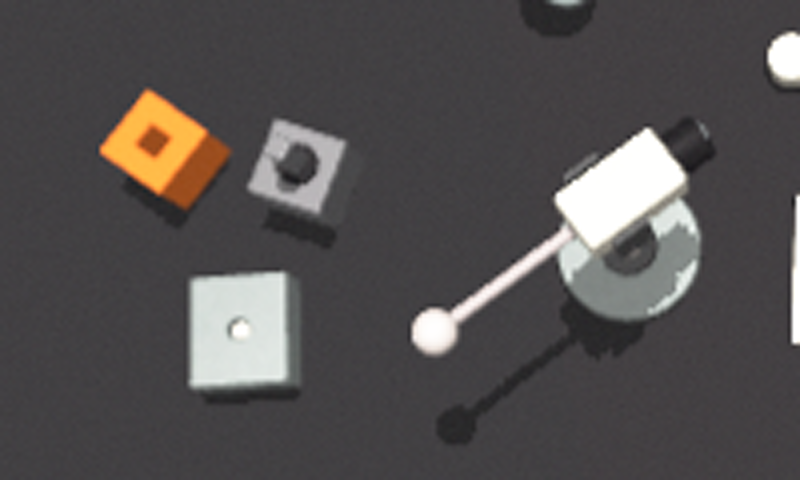

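View pics/b2.png

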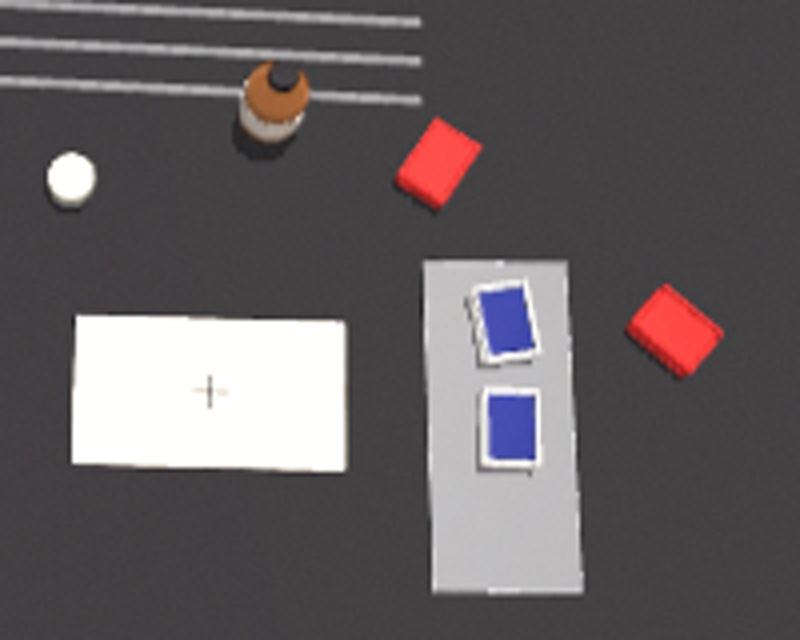

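```bash
python3 - <<'E'
from h import *
c=calibration('wrist'); s=st()
Rm=cv2.Rodrigues(np.array(c['rvec'],float))[0]; o=-Rm.T@np.array(c['tvec']).ravel()
q=s['orientation']; Rt=R.from_quat([q[1],q[2],q[3],q[0]]).as_matrix()
print('cam in tool',Rt.T@(o-s['tcp_pos'])); print('axes cam in tool\n',np.round(Rt.T@Rm.T,3)); print('tool\n',np.round(Rt,2))
for p,y in [([.5,.40,.35],0),([.5,.40,.35],np.pi),([.50,-.38,.3],0),([.50,-.38,.3],np.pi),([.50,-.38,.3],np.pi/2),([.52,-.2,.2],np.pi/2),([.52,-.2,.2],-np.pi/2),([.42,.22,.3],-np.pi/2),([.42,.22,.3],0)]:
    a=kin.inverse_kinematics(p,down(y)); print(p,round(y,2),None if a is None else np.round(a,2))
E
```

```text
t 0.1 tcp [0.2312 0.6338 0.3032] F [-0.2  0.6 -0.1] op 0.0853 q [-1.33  0.48  0.02  1.56 -0.01  1.11 -0.08]
cam in tool [ 0.07868311 -0.00021099 -0.07001129]
axes cam in tool
 [[ 0.    -0.95  -0.314]
 [ 1.     0.    -0.001]
 [ 0.001 -0.314  0.95 ]]
tool
 [[-0.94  0.34 -0.  ]
 [ 0.34  0.94 -0.  ]
 [-0.   -0.   -1.  ]]
[0.5, 0.4, 0.35] 0 [-0.81  0.38  0.05  1.59 -0.02  1.17  0.81]
[0.5, 0.4, 0.35] 3.14 [-1.27  0.45  0.7   1.63 -0.3   1.18 -2.07]
[0.5, -0.38, 0.3] 0 [-0.13  0.59  1.    1.72 -0.54  1.14  2.61]
[0.5, -0.38, 0.3] 3.14 [-0.16  0.62  1.06  1.72 -0.59  1.16 -0.49]
[0.5, -0.38, 0.3] 1.57 [-0.23  0.76  1.27  1.73 -0.76  1.25 -1.91]
[0.52, -0.2, 0.2] 1.57 [-0.58  0.82  1.27  1.98 -0.92  1.08 -2.03]
[0.52, -0.2, 0.2] -1.57 [-0.48  0.63  1.02  1.98 -0.68  0.92  0.9 ]
[0.42, 0.22, 0.3] -1.57 [-1.01  0.15  0.44  2.05 -0.08  0.96 -0.53]
[0.42, 0.22, 0.3] 0 [-0.77  0.15  0.17  2.03 -0.03  0.96  0.99]
```

```bash
python3 - <<'E'
from h import *
env.reach([.49,.38,.33],down(0)); st()
c=calibration('wrist'); im,d=camera('wrist'); cv2.imwrite('pics/c1.png',im); np.save('pics/c1.npy',d); np.save('pics/c1c.npy',c,allow_pickle=True)
E
```

```text
t 1.5 tcp [0.489  0.3814 0.3299] F [-0.1  0.1  0.2] op 0.0854 q [-0.8   0.36  0.05  1.67 -0.02  1.11  0.83]
```

View pics/c1.png

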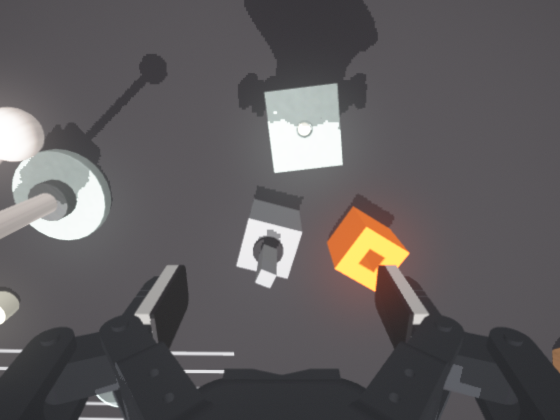

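```bash
python3 - <<'E'
from h import *
im=cv2.imread('pics/c1.png'); crop(im,225,70,425,310,2,'c2.png')
crop(im,225,185,325,295,5,'c2.png'); crop(im,255,75,355,180,5,'c3.png')
E
```

```text
(no output)
```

View pics/c2.png

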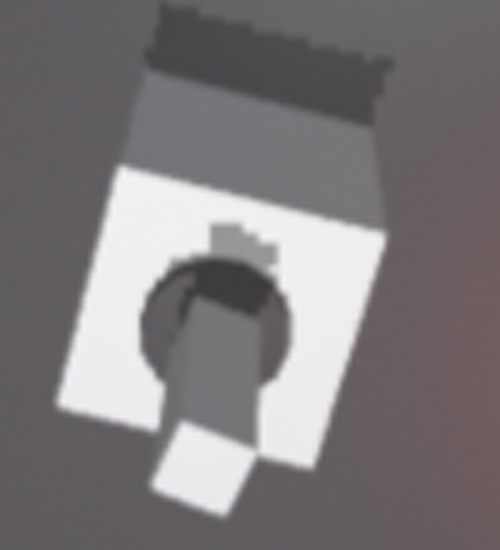

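View pics/c3.png

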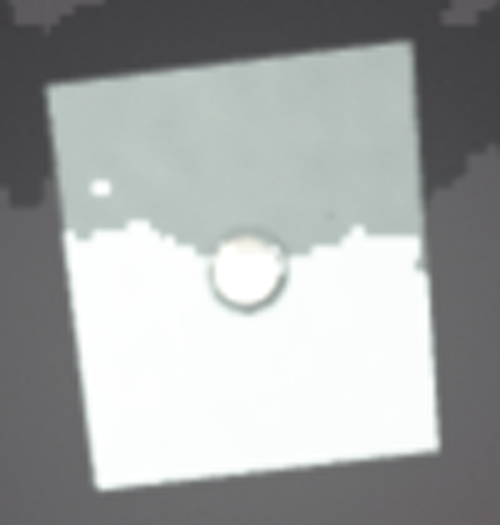

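```bash
python3 - <<'E'
from h import *
c=np.load('pics/c1c.npy',allow_pickle=True).item()
def f(pts,off,z): return np.array([onz(c,x/5+off[0]-.4,y/5+off[1]-.4,z) for x,y in pts])
def rep(n,P):
    print(n,'c',np.round(P.mean(0),4),'sides',[round(float(np.linalg.norm(P[i]-P[(i+1)%4])),4) for i in range(4)],'edge angs',[round(float(np.degrees(np.arctan2(*(P[(i+1)%4]-P[i])[[1,0]]))),1) for i in range(4)])
rep('stylus top',f([(183,422),(257,452),(228,516),(152,487)],(225,185),.131))
rep('holder',f([(120,166),(385,237),(312,468),(58,406)],(225,185),.070))
rep('box',f([(47,88),(411,41),(439,450),(97,490)],(255,75),.045))
print('hole',f([(249,272)],(255,75),.045))
t=calibration('top'); print(proj(t,[0.57,0.385,.07]))
E
```

```text
stylus top c [0.5731 0.3661 0.131 ] sides [0.015, 0.0148, 0.0155, 0.0151] edge angs [65.3, -21.8, -113.7, 156.3]
holder c [0.5728 0.3664 0.07  ] sides [0.0596, 0.0595, 0.0597, 0.0602] edge angs [74.0, -15.1, -105.4, 164.8]
box c [0.4449 0.4049 0.045 ] sides [0.0749, 0.0853, 0.0756, 0.085] edge angs [97.2, 7.2, -83.0, -173.3]
hole [[0.4444217  0.40497636 0.045     ]]
[148.05796847 221.02338261]
```

```bash
python3 - <<'E'
from h import *
env.movel([.5,.2,.43]); 
env.reach([.56,-.28,.36],down(np.pi)); st()
c=calibration('wrist'); im,d=camera('wrist'); cv2.imwrite('pics/d1.png',im); np.save('pics/d1.npy',d); np.save('pics/d1c.npy',c,allow_pickle=True)
E
```

```text
t 4.9 tcp [ 0.5606 -0.279   0.3596] F [-0.5  0.2 -0.2] op 0.0853 q [-0.44  0.66  1.28  1.66 -0.65  1.32 -0.61]
```

View pics/d1.png

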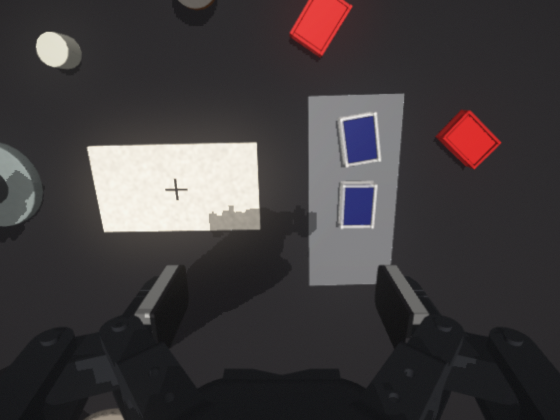

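```bash
cat >> h.py <<'E'
def trays(im,c,z,minpx=60):
    hsv=cv2.cvtColor(im,cv2.COLOR_BGR2HSV)
    m=cv2.inRange(hsv,(110,120,50),(130,255,255)); out=[]
    for k in cv2.findContours(m,cv2.RETR_EXTERNAL,cv2.CHAIN_APPROX_NONE)[0]:
        if cv2.contourArea(k)<minpx: continue
        P=np.array([onz(c,*p[0],z)[:2] for p in k],np.float32)
        r=cv2.minAreaRect(P*1000); b=cv2.boxPoints(r)
        e=[b[1]-b[0],b[2]-b[1]]; e=max(e,key=np.linalg.norm)
        a=(np.degrees(np.arctan2(e[1],e[0]))+90)%180-90
        out.append((np.array(r[0])/1000,float(a),tuple(sorted(r[1])),k.reshape(-1,2).mean(0)))
    return out
E
python3 - <<'E'
from h import *
c=np.load('pics/d1c.npy',allow_pickle=True).item(); im=cv2.imread('pics/d1.png')
for t in trays(im,c,.024): print(t)
crop(im,300,85,410,295,3,'d2.png'); crop(im,80,130,270,240,4,'d3.png')
top,_=camera('top'); 
for t in trays(top,calibration('top'),.024,30): print('top',t)
E
```

```text
(array([ 0.50537073, -0.38016479]), 0.5293197631835938, (34.5343017578125, 48.43421936035156), array([357.98333333, 205.5       ]))
(array([ 0.5910155 , -0.37659341]), 10.482597351074219, (34.63835906982422, 50.56102752685547), array([360.17293233, 138.93984962]))
top (array([ 0.50128616, -0.37953613]), 2.7690200805664062, (34.89030838012695, 48.17138671875), array([387.8125    , 256.39583333]))
top (array([ 0.58525922, -0.37638904]), 9.029571533203125, (33.28036880493164, 43.04936599731445), array([386.84615385, 231.02564103]))
```

View pics/d2.png

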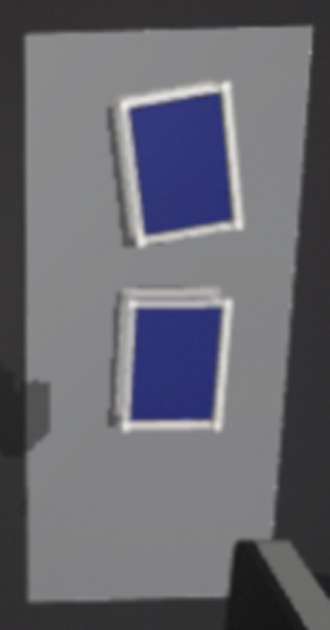

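View pics/d3.png

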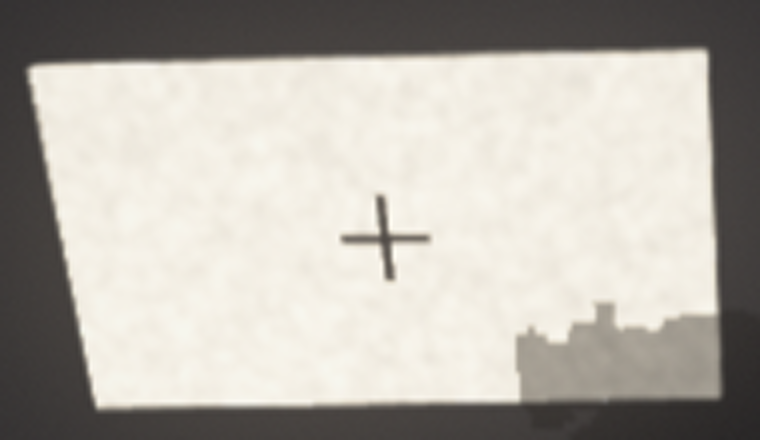

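```bash
python3 - <<'E'
from h import *
c=np.load('pics/d1c.npy',allow_pickle=True).item()
f=lambda pts,off,s,z: np.array([onz(c,x/s+off[0]-.4,y/s+off[1]-.4,z) for x,y in pts])
def rep(n,P):
    print(n,'c',np.round(P.mean(0),4),'sides',[round(float(np.linalg.norm(P[i]-P[(i+1)%4])),4) for i in range(4)],'angs',[round(float(np.degrees(np.arctan2(*(P[(i+1)%4]-P[i])[[1,0]]))),1) for i in range(4)])
    print(np.round(P[:,:2],4).tolist())
rep('stage',f([(28,66),(708,48),(721,398),(96,408)],(80,130),4,.008)); print('cross',f([(385.5,238.5)],(80,130),4,.008))
rep('mat',f([(25,35),(312,27),(273,597),(28,602)],(300,85),3,.003))
E
```

```text
stage c [ 0.5232 -0.1397  0.008 ] sides [0.2198, 0.1205, 0.2194, 0.1195] angs [-88.5, -179.0, 91.2, 1.2]
[[0.5803, -0.0287], [0.586, -0.2484], [0.4655, -0.2505], [0.4608, -0.0311]]
cross [[ 0.52269897 -0.13932602  0.008     ]]
mat c [ 0.5088 -0.3774  0.003 ] sides [0.1187, 0.2698, 0.1221, 0.2686] angs [-88.1, -177.3, 91.3, 1.9]
[[0.6413, -0.3127], [0.6453, -0.4314], [0.3757, -0.4438], [0.3729, -0.3218]]
```

```bash
cat >> h.py <<'E'
def look(tag,z,cam='wrist',minpx=60):
    c=calibration(cam); im,d=camera(cam); cv2.imwrite(f'pics/{tag}.png',im); r=trays(im,c,z,minpx)
    for t in r: print(cam,np.round(t[0],4),'ang %.1f'%t[1],np.round(t[2],1),np.round(t[3]))
    return r
def pick(xy,yaw,z,op=.072,hi=.2):
    env.grip(op); env.reach([*xy,hi],down(yaw)); env.movel([*xy,z+.03],.25); env.movel([*xy,z],.08)
    env.grip(0.0,25); s=st(); env.movel([*xy,hi],.2); return s
def place(xy,yaw,z,op=.072,hi=.2):
    env.reach([*xy,hi],down(yaw)); env.movel([*xy,z+.02],.25)
    hit=env.movel([*xy,z-.002],.04,stop_force=5); s=st(); print('hit',hit)
    env.grip(op); env.movel([*xy,hi],.25); return s
E
python3 - <<'E'
from h import *
S=np.array([.523,-.1395]); a=np.radians(1.2); pos=lambda y:S+y*np.array([-np.sin(a),np.cos(a)])
pick((.591,-.3766),np.pi+np.radians(10),.077)
place(pos(-.07),1.5*np.pi+a,.0825)
st()
look('e1',.029); look('e1t',.027,'top',30)
E
```

```text
t 7.5 tcp [ 0.5912 -0.3769  0.0776] F [0.3 0.3 2.4] op 0.0429 q [-0.06  0.98  0.87  1.67 -0.9   0.95 -0.23]
t 10.3 tcp [ 0.5247 -0.2093  0.0822] F [-0.2  0.2  3.9] op 0.0437 q [-0.17  0.69  0.59  2.   -0.64  0.64  0.86]
hit True
t 11.3 tcp [ 0.5244 -0.2091  0.2001] F [ 0.1  0.5 -0.8] op 0.0720 q [-0.3   0.53  0.76  1.95 -0.48  0.85  0.74]
wrist [ 0.5045 -0.3691] ang 1.2 [20.2 49.5] [256. 364.]
wrist [ 0.5265 -0.2227] ang 1.2 [26.9 34.4] [282. 220.]
top [ 0.5008 -0.3788] ang 2.8 [34.8 48.1] [388. 256.]
```

View pics/e1.png

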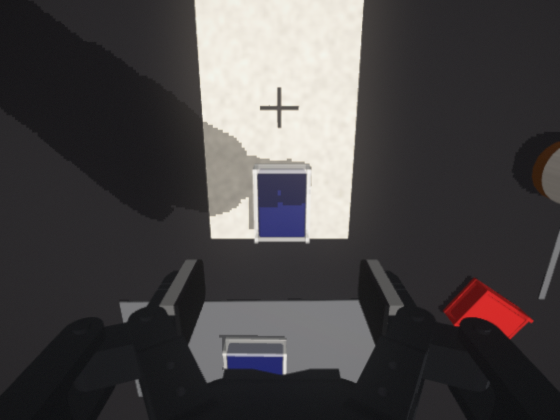

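The tray sits flat on the stage around (282,205), inside its edges. Now the second one.

```bash
python3 - <<'E'
from h import *
S=np.array([.523,-.1395]); a=np.radians(1.2); pos=lambda y:S+y*np.array([-np.sin(a),np.cos(a)])
pick((.5053,-.380),np.pi+np.radians(1.5),.077)
place(pos(.005),1.5*np.pi+a,.0825)
env.movel([.5,-.22,.36],.25); st()
look('e2',.029)
env.reach([.5,.1,.45],down(-np.pi/2)); look('e2t',.027,'top',30)
c=calibration('wrist'); im,d=camera('wrist'); cv2.imwrite('pics/f1.png',im); np.save('pics/f1.npy',d); np.save('pics/f1c.npy',c,allow_pickle=True); st()
E
```

```text
t 14.0 tcp [ 0.5055 -0.3803  0.0775] F [-0.1 -1.1  3.1] op 0.0436 q [-0.07  0.94  0.94  1.85 -0.99  0.9  -0.19]
t 16.8 tcp [ 0.5231 -0.1342  0.0821] F [-0.2  1.3  3.3] op 0.0434 q [-0.36  0.68  0.65  2.06 -0.71  0.63  0.81]
hit True
t 18.7 tcp [ 0.4997 -0.2188  0.3583] F [0.  0.2 0.6] op 0.0718 q [-0.51  0.32  1.03  1.85 -0.3   1.15  0.64]
wrist [ 0.5263 -0.218 ] ang -88.7 [32.6 36.2] [301. 163.]
top [ 0.5249 -0.2121] ang -87.2 [29.1 49. ] [336. 246.]
top [ 0.5229 -0.1368] ang -88.1 [32.6 45. ] [312. 246.]
t 20.1 tcp [0.5001 0.0984 0.4497] F [-0.8  0.6  0.7] op 0.0717 q [-1.34  0.12  1.15  1.79 -0.11  1.31 -0.17]
```

View pics/e2.png

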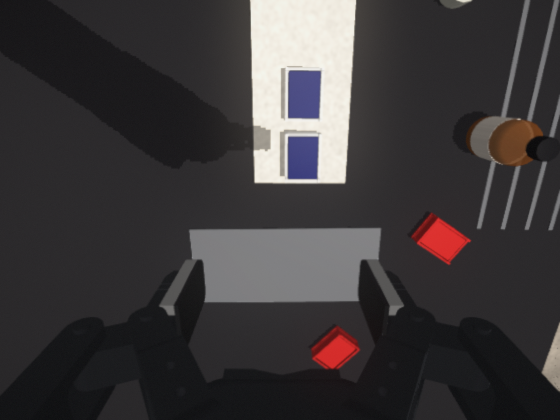

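View pics/e2t.png

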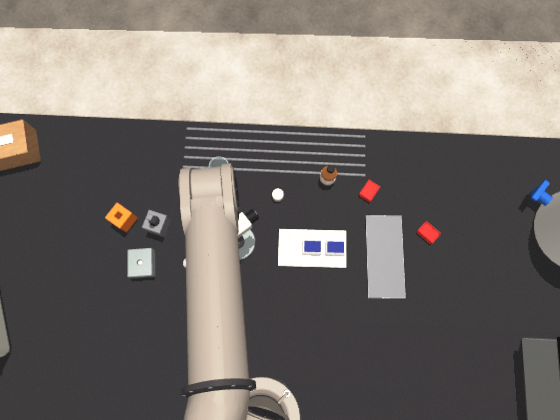

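View pics/f1.png

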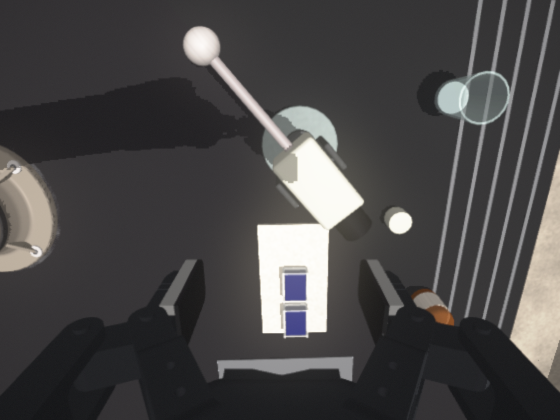

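```bash
python3 - <<'E'
from h import *
im=cv2.imread('pics/c1.png'); crop(im,0,90,130,250,4,'g1.png')
im=cv2.imread('pics/f1.png'); crop(im,170,15,370,245,3,'g2.png')
E
```

```text
(no output)
```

View pics/g1.png

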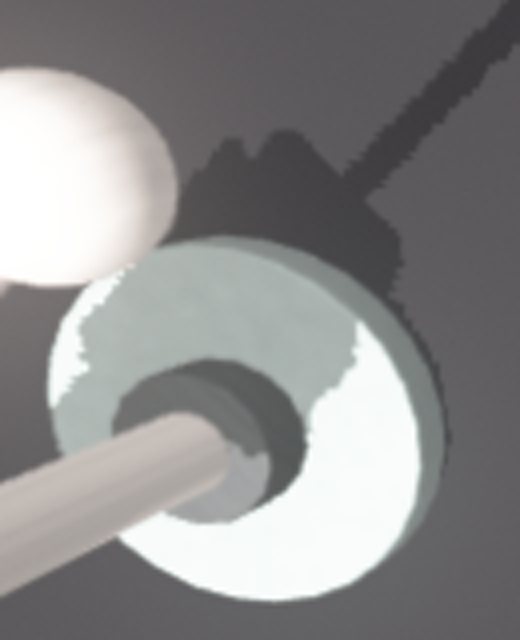

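View pics/g2.png

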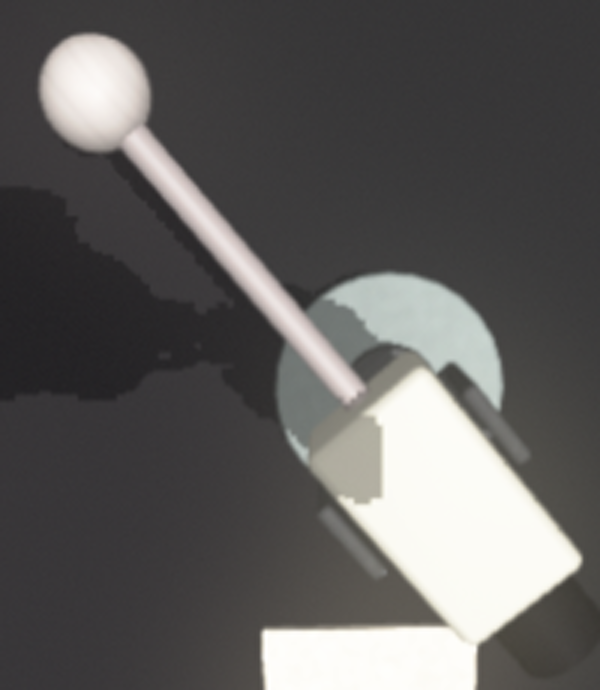

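```bash
python3 - <<'E'
from h import *
from scipy.optimize import least_squares
def fit(P,r=None):
    P=P[:,:2]
    s=least_squares(lambda p:np.hypot(P[:,0]-p[0],P[:,1]-p[1])-(p[2] if r is None else r),[*P.mean(0),.058]); return np.round(s.x,4),np.round(s.fun*1000,1)
c1=np.load('pics/c1c.npy',allow_pickle=True).item(); f1=np.load('pics/f1c.npy',allow_pickle=True).item()
A=[(210,236),(300,268),(355,312),(415,430),(415,500),(385,550),(330,592),(270,600),(190,580),(120,535),(48,380),(62,450)]
B=[(276,385),(300,330),(345,287),(395,272),(450,288),(490,330),(503,385),(290,430)]
print(fit(np.array([onz(c1,x/4-.4,y/4+90-.4,.018) for x,y in A])))
print(fit(np.array([onz(f1,x/3+170-.35,y/3+15-.35,.018) for x,y in B])),fit(np.array([onz(f1,x/3+170-.35,y/3+15-.35,.018) for x,y in B]),.058))
d=np.load('pics/f1.npy'); u,v=95/3+170-.35,92/3+15-.35
dir,o=ray(f1,u,v); dp=d[int(round(v)),int(round(u))]; P=o+dir*dp; print('ball surf',P,'centre by depth',P+.016*dir/np.linalg.norm(dir),'by z.2',onz(f1,u,v,.2))
# second view c1: ball left part; centre approx (42*?)
E
```

```text
(array([0.528 , 0.1057, 0.0577]), array([ 1.3,  0.1, -0.5, -1.1,  0.2, -0.4,  1.1,  0.6, -0.3, -0.1, -0.3,
       -0.5]))
(array([0.5309, 0.1055, 0.0567]), array([ 2.2, -1.6, -0.8,  0.9,  0.4,  0.1, -0.4, -0.7])) (array([0.5312, 0.104 , 0.058 ]), array([ 1.3, -1.8, -0.6,  1. ,  0.3, -0.8, -2. , -2.3]))
ball surf [0.43497058 0.2178025  0.21885957] centre by depth [0.4315352  0.21985159 0.20336766] by z.2 [0.43078841 0.22029702 0.2       ]
```

```bash
cat >> h.py <<'E'
PIV=np.array([.5292,.105,.2])
def ball(ang,tilt): return PIV+.15*np.array([np.cos(tilt)*np.cos(ang),np.cos(tilt)*np.sin(ang),np.sin(tilt)])
def lead(a0,t0,a1,t1,n,dz=.054,v=.07):
    for k in range(1,n+1):
        f=k/n; a=a0+(a1-a0)*f; t=t0+(t1-t0)*f
        p=ball(a,t); env.movel(p+[0,0,dz],v,rot=down(a-np.pi)); F=env.get_state()['force']
        print(k,np.round(F,1),end=' ')
    print()
E
python3 - <<'E'
from h import *
a0=np.arctan2(.2203-.105,.4311-.5292); p=np.array([.4313,.2201,.2])
env.reach(p+[0,0,.13],down(a0-np.pi)); env.grip(.06)
print(env.movel(p+[0,0,.054],.08,stop_force=8)); env.grip(0,20); st()
T=np.array([.523,-.1395,.008]); u=(T-PIV)/np.linalg.norm(T-PIV)
a1=np.arctan2(-u[1],-u[0]); t1=np.arcsin(-u[2]); print(a0,a1,t1,ball(a1,t1))
lead(a0,0,a1,t1,8)
env.dwell(.3); s=st(); env.grip(.06); env.movel(np.array(s['tcp_pos'])+[0,0,.06],.1)
print(np.array(s['tcp_pos'])-[0,0,.054])
E
```

```text
False
t 22.6 tcp [0.4314 0.2203 0.2543] F [0.3 1.3 1.8] op 0.0305 q [-1.36  0.31  0.92  2.09 -0.32  0.88  0.45]
2.2757685347961316 1.545443886709445 0.6655421200546344 [0.53219095 0.22294941 0.29262285]
1 [-1.   3.5  1.5] 2 [-0.3  2.5  1.4] 3 [ 0.4 -0.1  1. ] 4 [ 2.3 -2.3  0.5] 5 [ 1.6 -4.5  0.2] 6 [ 1.5 -5.4 -1.7] 7 [-0.4 -5.2 -1.4] 8 [-1.1 -4.1 -1.7] 
t 26.1 tcp [0.5322 0.2231 0.3466] F [-0.5 -3.9 -1.1] op 0.0306 q [-1.31  0.46  1.11  1.79 -0.44  1.17 -0.09]
[0.53220914 0.22314174 0.29263576]
```

```bash
python3 - <<'E'
from h import *
s=env.get_state(); env.movel([.53,.2,.46],.25); env.reach([.53,.16,.5],down(-np.pi/2))
c=calibration('wrist'); im,d=camera('wrist'); cv2.imwrite('pics/k1.png',im); np.save('pics/k1.npy',d); np.save('pics/k1c.npy',c,allow_pickle=True); st()
env.reach([.56,-.20,.42],down(np.pi))
c=calibration('wrist'); im,d=camera('wrist'); cv2.imwrite('pics/k2.png',im); np.save('pics/k2.npy',d); np.save('pics/k2c.npy',c,allow_pickle=True); st()
im,d=camera('side'); cv2.imwrite('pics/k3.png',cv2.resize(im[150:330,200:400],None,fx=3,fy=3))
E
```

```text
t 28.0 tcp [0.5297 0.1604 0.4992] F [-1.3  0.9 -0.4] op 0.0601 q [-1.37  0.28  1.24  1.61 -0.27  1.44 -0.1 ]
t 29.5 tcp [ 0.5609 -0.1981  0.4198] F [-0.6  0.1  0.4] op 0.0603 q [-0.47  0.36  0.95  1.65 -0.3   1.29 -1.04]
```

View pics/k1.png

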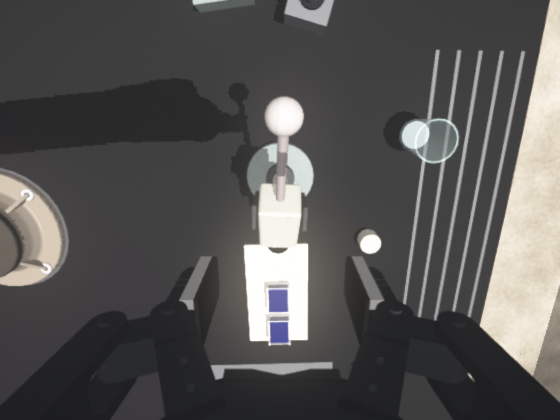

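View pics/k2.png

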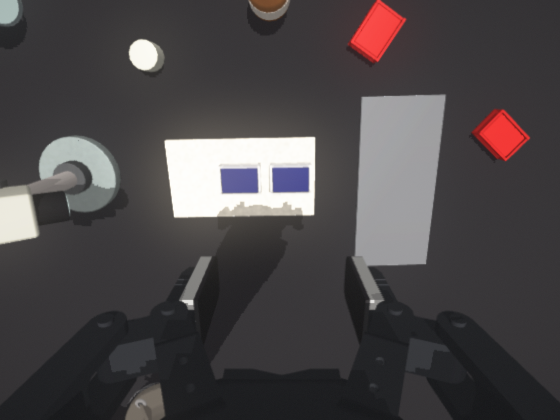

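View pics/k3.png

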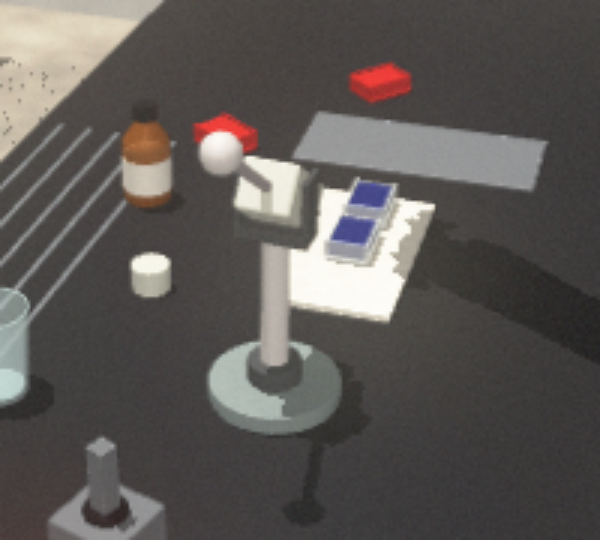

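```bash
python3 - <<'E'
from h import *
im=cv2.imread('pics/k1.png'); crop(im,235,90,335,260,4,'m1.png')
im=cv2.imread('pics/k2.png'); crop(im,0,125,160,255,5,'m2.png')
E
```

```text
(no output)
```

View pics/m1.png

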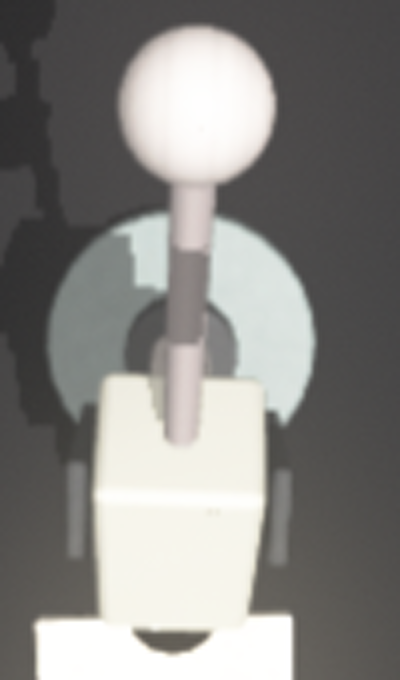

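View pics/m2.png

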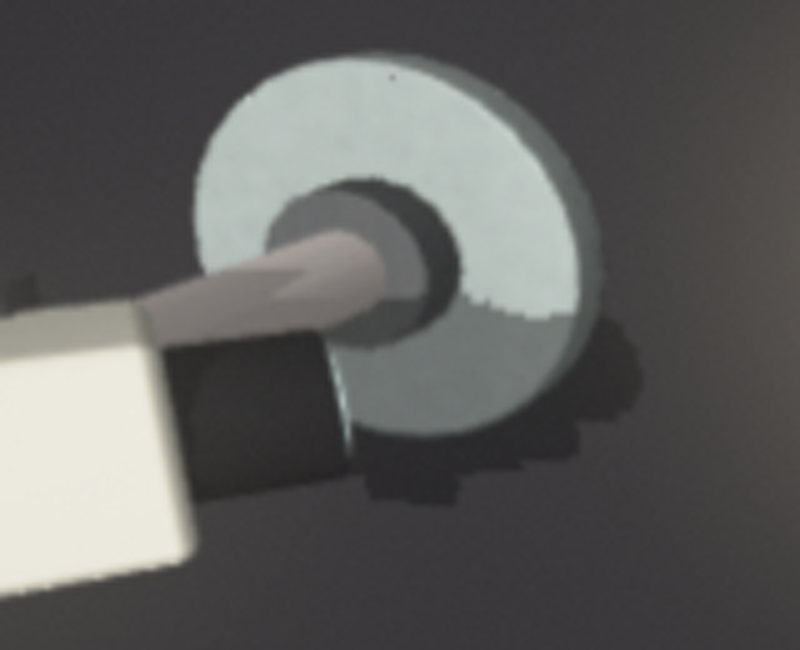

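```bash
python3 - <<'E'
from h import *
from scipy.optimize import least_squares
def fit(P):
    P=P[:,:2]
    s=least_squares(lambda p:np.hypot(P[:,0]-p[0],P[:,1]-p[1])-p[2],[*P.mean(0),.058]); return np.round(s.x,4),np.round(s.fun*1000,1)
k1=np.load('pics/k1c.npy',allow_pickle=True).item(); k2=np.load('pics/k2c.npy',allow_pickle=True).item()
A=[(48,345),(70,275),(115,230),(180,212),(245,228),(295,275),(316,345),(300,400)]
B=[(195,215),(230,110),(360,58),(450,85),(530,150),(578,250),(575,320),(550,375),(500,418),(430,436),(215,275)]
print(fit(np.array([onz(k1,x/4+235-.4,y/4+90-.4,.018) for x,y in A])))
print(fit(np.array([onz(k2,x/5-.4,y/5+125-.4,.018) for x,y in B])))
d=np.load('pics/k1.npy'); u,v=197/4+235-.4,106/4+90-.4
dir,o=ray(k1,u,v); P=o+dir*d[int(round(v)),int(round(u))]; print('ball',P+.016*dir/np.linalg.norm(dir),'at z',onz(k1,u,v,.2926))
a1,t1=1.5454,.6655; uu=(PIV-ball(a1,t1))/.15; L=PIV+.085*uu
q=proj(k2,L); print('lens expected in m2',(q-[0,125])*5+2, 'in m1',(proj(k1,L)-[235,90])*4+1.6)
B1=PIV+.055*uu; print((proj(k1,PIV-.031*uu)-[235,90])*4+1.6)
im=cv2.imread('pics/k2.png'); crop(im,160,130,330,225,4,'m3.png')
print(trays(im,k2,.029))
for x,y in [(.4608,-.0311),(.5803,-.0287),(.586,-.2484),(.4655,-.2505)]: print((proj(k2,[x,y,.008])-[160,130])*4)
E
```

```text
(array([0.53  , 0.1053, 0.0573]), array([ 0.5, -0.6,  0. ,  0.2,  0. , -0.2,  0.5, -0.4]))
(array([0.5298, 0.1032, 0.057 ]), array([ 0.8,  0.9,  0.4, -0.5, -0.4,  0.1, -0.3, -0.1,  0.3,  0.7, -2. ]))
ball [0.53402463 0.22203509 0.29413632] at z [0.53403806 0.22194444 0.2926    ]
lens expected in m2 [338.45425783 399.29458015] in m1 [174.53738228 617.56651365]
[179.39291825 431.09143188]
[]
[ 55.26956739 347.32478066]
[17.03284074 40.05836399]
[620.6089174   25.75608815]
[614.98640852 338.09264177]
```

View pics/m3.png

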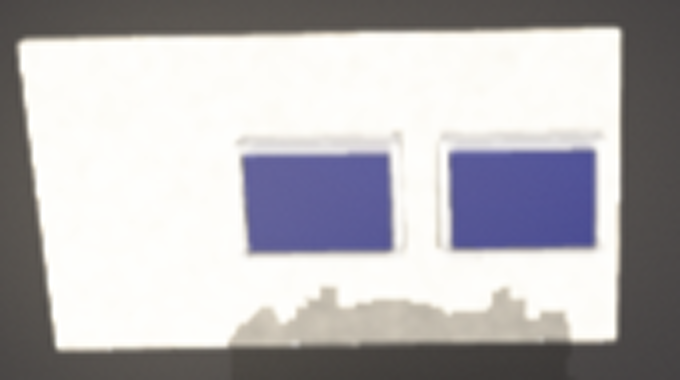

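```bash
python3 - <<'E'
from h import *
env.movel([.5,-.1,.47],.3); y=np.radians(-23.5)
env.reach([.573,.3663,.30],down(y)); env.grip(.05); st()
c=calibration('wrist'); im,d=camera('wrist'); cv2.imwrite('pics/n0.png',im)
print(env.movel([.573,.3663,.167],.1,stop_force=8)); env.grip(0,45); st()
env.movel([.573,.3663,.275],.12); st()
c=calibration('wrist'); im,d=camera('wrist'); cv2.imwrite('pics/n1.png',im)
look('n2',.029,'top',30)
E
```

```text
t 32.2 tcp [0.5733 0.3659 0.3004] F [-0.5  0.5 -0.3] op 0.0502 q [-0.94  0.51  0.41  1.57 -0.22  1.11  0.68]
False
t 34.1 tcp [0.5732 0.3664 0.1675] F [-1.  -0.9  3.1] op 0.0152 q [-0.9   0.65  0.35  1.67 -0.28  0.87  0.72]
t 35.2 tcp [0.5725 0.3661 0.274 ] F [ 0.9  0.3 -1.1] op 0.0154 q [-0.93  0.54  0.4   1.59 -0.23  1.06  0.69]
top [ 0.5246 -0.2118] ang -87.2 [29.1 48.9] [336. 246.]
top [ 0.5226 -0.1366] ang -87.2 [32.3 45.3] [312. 246.]
```

View pics/n1.png

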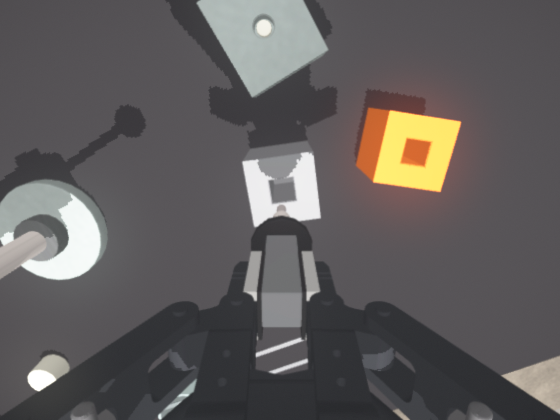

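View pics/n2.png

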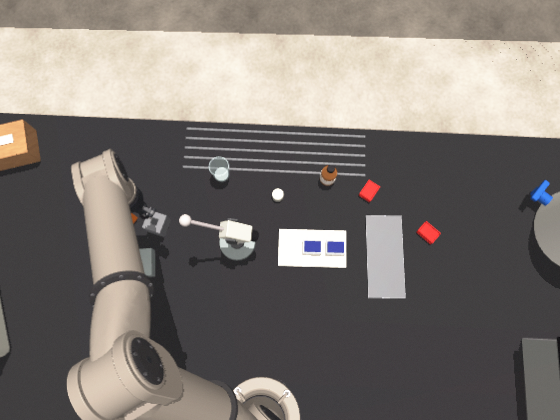

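```bash
python3 - <<'E'
from h import *
c=calibration('wrist'); print('tip pred px',proj(c,[.5728,.3663,.274-.157]),'holder hole',onz(c,284,190.5,.07))
b=(.4446,.405)
env.movel([*b,.275],.15); 
c=calibration('wrist'); im,d=camera('wrist'); cv2.imwrite('pics/p1.png',im); print('hole px exp',proj(c,[*b,.045]),'tip exp',proj(c,[*b,.275-.157]))
crop(im,200,100,360,260,4,'p1c.png')
print(env.movel([*b,.205],.08,stop_force=5)); st()
print(env.movel([*b,.1895],.02,stop_force=9)); s=st(); env.dwell(.6); st()
im,d=camera('wrist'); crop(im,200,100,360,260,4,'p2c.png')
E
```

```text
tip pred px [282.33057044 208.14353395] holder hole [0.57349236 0.3676179  0.07      ]
hole px exp [281.60714682 180.90742633] tip exp [281.67560589 205.96026853]
False
t 37.4 tcp [0.4449 0.4052 0.2055] F [-0.4 -0.   0. ] op 0.0158 q [-1.11  0.49  0.36  1.84 -0.22  0.85  0.51]
True
t 38.1 tcp [0.4448 0.4052 0.1912] F [-1.5 -1.   6.7] op 0.0156 q [-1.11  0.5   0.35  1.85 -0.23  0.82  0.52]
t 38.7 tcp [0.4448 0.4052 0.1912] F [-1.  -0.8  6.7] op 0.0153 q [-1.11  0.5   0.35  1.85 -0.23  0.82  0.52]
```

View pics/p1c.png

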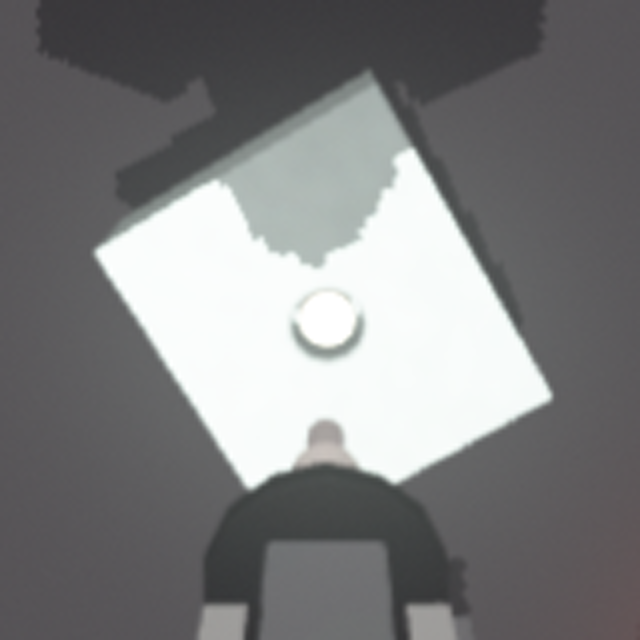

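View pics/p2c.png

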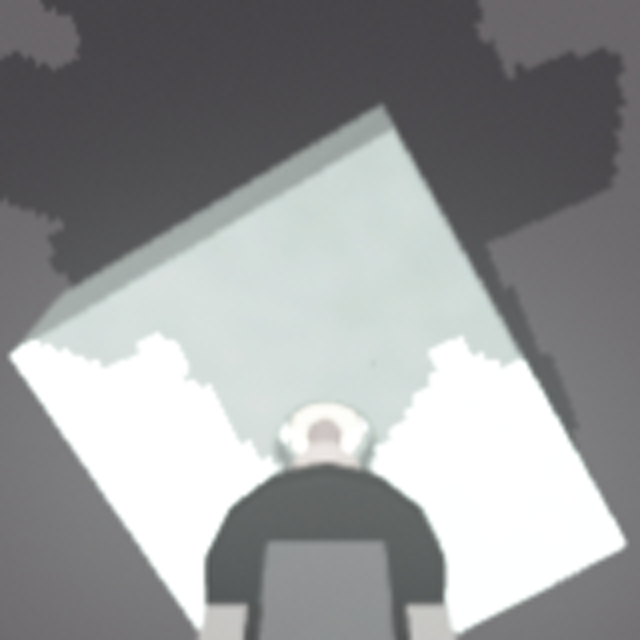

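```bash
python3 - <<'E'
from h import *
b=(.4446,.405); h=(.573,.3665)
env.movel([*b,.275],.1); env.movel([*h,.275],.15); env.movel([*h,.215],.08,stop_force=8); st()
print(env.movel([*h,.166],.04,stop_force=4)); st()
env.grip(.05); env.movel([*h,.30],.12); env.dwell(.2)
im,d=camera('wrist'); cv2.imwrite('pics/q1.png',im); c=calibration('wrist'); crop(im,200,130,360,330,3,'q1c.png')
look('q2',.029,'top',30); print(proj(c,[*h,.131]))
E
```

```text
t 41.7 tcp [0.5734 0.3666 0.2155] F [-0.4  0.4  0.2] op 0.0153 q [-0.92  0.6   0.38  1.64 -0.26  0.96  0.71]
True
t 42.8 tcp [0.5728 0.3664 0.1674] F [-1.2 -0.3  4.6] op 0.0155 q [-0.91  0.65  0.36  1.67 -0.28  0.88  0.73]
top [ 0.5246 -0.2118] ang -87.2 [29.1 48.9] [336. 246.]
top [ 0.5228 -0.1365] ang -88.5 [32.3 44.9] [312. 246.]
[282.68747224 203.35131321]
```

View pics/q1.png

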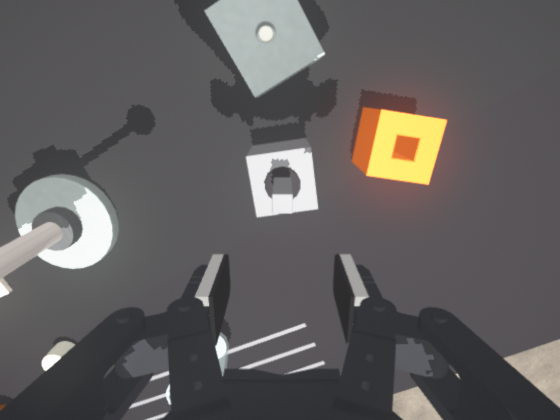

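View pics/q1c.png

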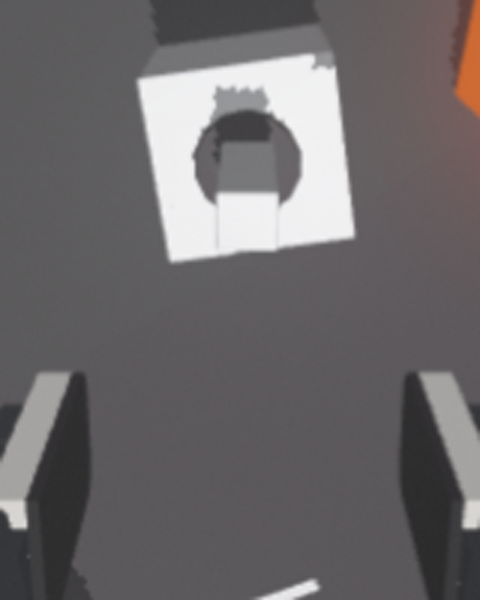

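```bash
python3 - <<'E'
from h import *
env.movel([.5,.2,.47],.3); env.reach([.5,-.22,.42],down(1.5*np.pi)); env.reach([.52,-.24,.36],down(1.5*np.pi))
c=calibration('wrist'); im,d=camera('wrist'); cv2.imwrite('pics/r1.png',im); np.save('pics/r1c.npy',c,allow_pickle=True)
crop(im,230,30,350,200,4,'r1c.png'); st()
E
```

```text
t 47.7 tcp [ 0.5203 -0.2396  0.3608] F [-0.5 -0.7 -0.5] op 0.0500 q [-0.44  0.39  1.02  1.78 -0.35  1.17  0.68]
```

View pics/r1.png

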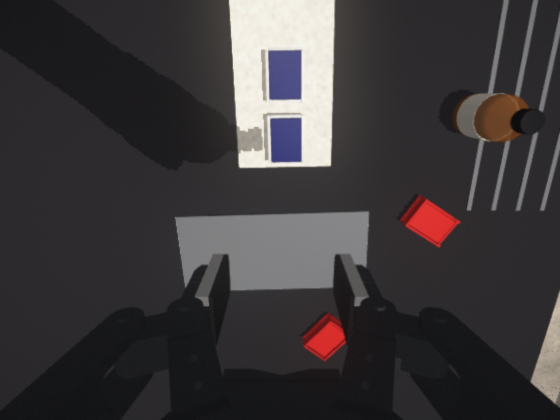

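View pics/r1c.png

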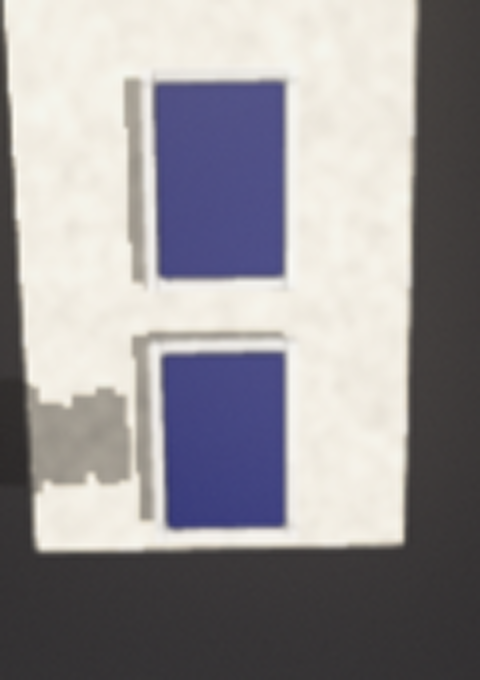

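Both trays are still where I placed them, at (285,75) and (286,139). The stylus is upright in its holder. Next I return the trays.

```bash
python3 - <<'E'
from h import *
S=np.array([.523,-.1395]); a=np.radians(1.2); pos=lambda y:S+y*np.array([-np.sin(a),np.cos(a)])
M=np.array([.509,-.3775]); m=np.radians(2.0); mp=lambda x:M+x*np.array([np.cos(m),np.sin(m)])
pick(pos(-.07),1.5*np.pi+a,.0822); place(mp(.08),np.pi+m,.0775)
look('s1',.03,'top',30)
pick(pos(.005),1.5*np.pi+a,.0822); place(mp(-.01),np.pi+m,.0775)
env.reach([.56,-.28,.36],down(np.pi)); look('s2',.024); st()
E
```

```text
t 50.2 tcp [ 0.5247 -0.2097  0.0826] F [-0.2  0.5  2.9] op 0.0434 q [-0.22  0.72  0.67  2.   -0.72  0.67  0.93]
t 53.0 tcp [ 0.5891 -0.3746  0.0774] F [ 0.2 -0.1  4.7] op 0.0437 q [-0.13  1.07  1.03  1.68 -1.06  1.04 -0.27]
hit True
top [ 0.5829 -0.3736] ang -0.3 [32.3 40.9] [386. 232.]
t 56.8 tcp [ 0.5231 -0.1346  0.0826] F [0.4 1.5 4.3] op 0.0433 q [-0.43  0.73  0.76  2.07 -0.83  0.68  0.91]
t 59.5 tcp [ 0.4992 -0.3777  0.0774] F [ 0.1 -0.2  4.5] op 0.0435 q [-0.14  1.04  1.09  1.87 -1.13  1.01 -0.07]
hit True
wrist [ 0.4994 -0.3786] ang -0.0 [35.  48.4] [356. 208.]
wrist [ 0.5896 -0.3758] ang 3.3 [34.1 51.1] [359. 138.]
t 61.4 tcp [ 0.5589 -0.2804  0.358 ] F [ 0.  -0.9 -0.5] op 0.0718 q [-0.46  0.8   1.44  1.67 -0.8   1.41 -0.48]
```

View pics/s2.png

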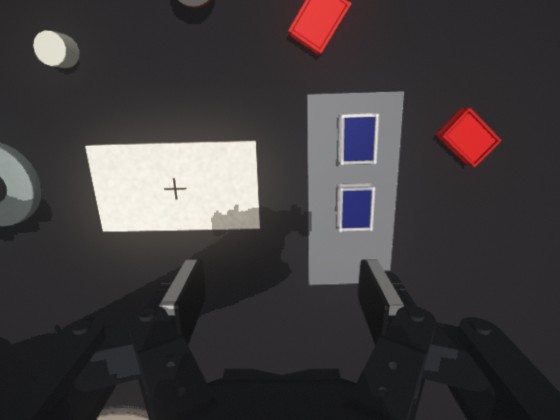

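```bash
python3 - <<'E'
from h import *
env.movel([.52,-.15,.47],.3); a1,t1=1.5454,.6655; p=ball(a1,t1)
env.grip(.06); env.reach(p+[0,0,.14],down(a1-np.pi))
print(env.movel(p+[0,0,.054],.08,stop_force=8)); env.grip(0,20); st()
lead(a1,t1,a1,0,6); env.dwell(.3); s=st(); env.grip(.06); env.movel(np.array(s['tcp_pos'])+[0,0,.08],.1)
env.movel([.53,.2,.46],.25); env.reach([.53,.16,.5],down(-np.pi/2))
c=calibration('wrist'); im,d=camera('wrist'); cv2.imwrite('pics/t1.png',im); np.save('pics/t1.npy',d); np.save('pics/t1c.npy',c,allow_pickle=True)
crop(im,235,60,335,230,4,'t1c.png')
look('t2',.024,'top',30)
side,_=camera('side'); cv2.imwrite('pics/t3.png',cv2.resize(side[150:330,200:400],None,fx=3,fy=3)); cv2.imwrite('pics/t3f.png',side); st()
E
```

```text
False
t 65.4 tcp [0.5323 0.2231 0.347 ] F [-0.2  1.4  3. ] op 0.0308 q [-1.16  0.36  0.85  1.79 -0.3   1.13 -0.24]
1 [0.3 2.3 1.1] 2 [1.1 4.5 0.6] 3 [ 0.5  3.4 -1. ] 4 [0.7 3.9 0.2] 5 [-0.1  2.8 -0.4] 6 [ 0.9  2.  -1.2] 
t 68.1 tcp [0.5327 0.2548 0.2539] F [-0.   2.2 -0.9] op 0.0305 q [-1.12  0.49  0.77  1.85 -0.41  0.97 -0.2 ]
top [ 0.4964 -0.3775] ang -0.3 [32.1 46.7] [387. 258.]
top [ 0.5873 -0.375 ] ang -0.3 [32.5 47.8] [386. 230.]
t 70.6 tcp [0.5293 0.1615 0.4983] F [-0.4 -0.5  0.2] op 0.0600 q [-1.18  0.19  0.93  1.61 -0.15  1.42 -0.23]
```

View pics/t1.png

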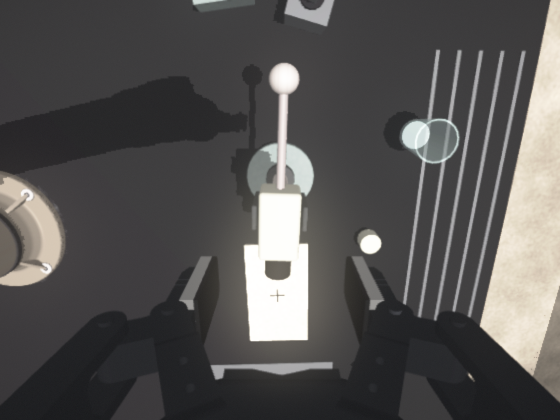

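View pics/t1c.png

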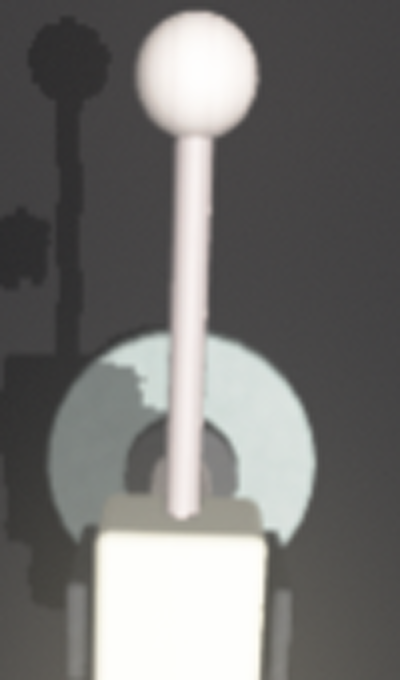

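View pics/t3f.png

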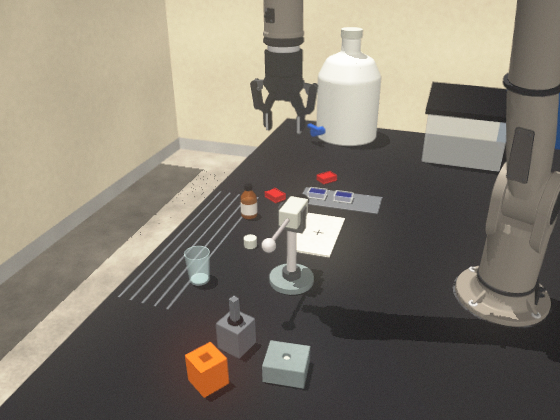

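View pics/t2.png

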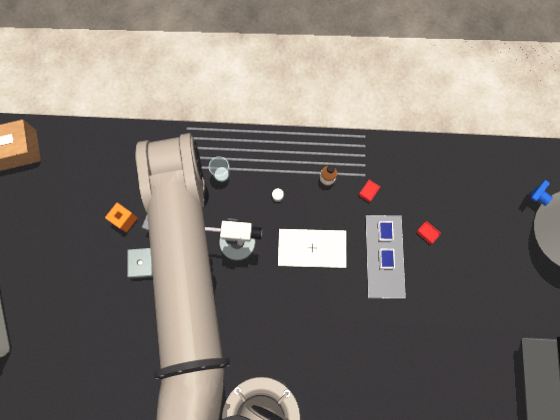

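```bash
python3 - <<'E'
from h import *
c=np.load('pics/t1c.npy',allow_pickle=True).item(); d=np.load('pics/t1.npy'); u,v=197/4+235-.4,74/4+60-.4
dir,o=ray(c,u,v); P=o+dir*d[int(round(v)),int(round(u))]; b=P+.016*dir/np.linalg.norm(dir); print('ball',b,'onz',onz(c,u,v,.2))
s=calibration('side'); print('side px ball exp',proj(s,ball(1.5454,0)),'if tilt .03',proj(s,ball(1.5454,.03)))
im=cv2.imread('pics/t3f.png'); crop(im,240,185,330,305,5,'t4.png')
# body top edge depth: back vs front
k=cv2.erode(cv2.inRange(cv2.imread('pics/t1.png'),(225,225,225),(255,255,255)),np.ones((3,3)))
for uu,vv in [(280,200),(280,225),(280,245)]: print(np.round(atd(c,uu,vv,d[vv,uu]),4))
E
```

```text
ball [0.53465355 0.25566087 0.20087002] onz [0.53466075 0.25570066 0.2       ]
side px ball exp [267.94863338 246.31776304] if tilt .03 [267.92745925 244.55914413]
[0.5303 0.1277 0.2227]
[0.5303 0.0973 0.2213]
[0.5302 0.0722 0.2214]
```

View pics/t4.png

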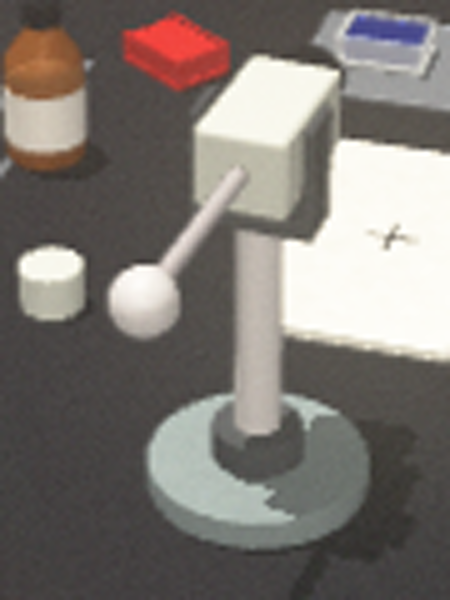

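```bash
python3 - <<'E'
from h import *
env.dwell(1.0); look('z',.024,'top',30); st(); print(job.job_done())
E
```

```text
top [ 0.4964 -0.3775] ang -0.3 [32.1 46.7] [387. 258.]
top [ 0.5873 -0.375 ] ang -0.3 [32.5 47.8] [386. 230.]
t 71.7 tcp [0.53 0.16 0.5 ] F [-0.6 -0.1 -0.7] op 0.0599 q [-1.18  0.19  0.93  1.61 -0.15  1.42 -0.23]
the job is handed in; nothing more can be done
None
```

I carried out every step in the order asked and handed the job in at about 72 s. No verdict is reported, so what follows rests on my own checks.

- **Trays:** Only two were out. Both went flat onto the white stage and are now back on the mat, flat and well inside its edges. No tray was knocked aside in any picture I took. The picture just before hand-in shows both still in place.
- **Camera:** With the trays on the stage, I aimed it at the cross, within roughly 2 mm by my measurements. It is now level to about 0.02 rad, and its line still passes about 1 mm from the middle of the stage.
- **Button:** I held it down for about 0.6 s. The stop triggered at 6.7 N, above the 3.5 N spring force at the bottom, with the tip about 5 mm below the button's rest height, so it was fully down.
- **Stylus:** It stands upright in the grey holder again.
- **Bystanders:** The bottle, beaker and cap look unmoved, as do the red and orange look-alikes.

**Disagreements:** Top and wrist views of the same trays differed by about 3 to 4 mm in x. The ball's measured position was about 2 mm off the commanded one. The colour detection missed the trays in some glare-lit wrist pictures; there I judged by eye instead.

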